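# Set a small block clamp to running clearance and hold its thumbscrew

### The arm

A 7-joint arm with a two-finger parallel gripper is mounted at the origin on a cart in front of the work surface, level with it; the furniture and walls round the work are solid. World frame = base frame: x ahead of the robot, y to its left, z up, the work surface at z = 0. Lengths are in m, angles in rad, forces in N, time in s.
With the tool pointing down it reaches from about 0.35 to 0.9 m from the base axis. Payload 8.1 kg.
Tool frame: the origin (TCP) lies at the very end of the fingers, on their centre line; the grasp point (between the pads) lies 19 mm behind it (arm.tcp_to_grasp is the z of the grasp point in the tool frame, in m); z points along the fingers, y is the line along which they close (so a half turn about z gives the same grasp; the last joint's range is limited). The gripper opens to 92 mm and grips with 3 to 60 N. Pads are 19 mm wide; open, the fingers measure 130 mm over their backs; the gripper's body (75 mm by 190 mm) begins 47 mm behind the grasp point.
Start: joints at [-1.362, 0.434, 0.025, 1.573, -0.012, 1.134, -0.075], TCP at [0.192, 0.595, 0.197] pointing down, gripper open.
Joint ranges: [-2.62, 2.62], [-0.44, 2.09], [-1.27, 1.32], [0.08, 2.57], [-1.32, 4.46], [0.12, 2], [-2.74, 2.74]. Speed limits (rad/s): [2.22, 2.22, 3.01, 3.01, 3.14, 3.14, 3.14].

### API

Orientations are given as a rotation vector (axis times angle).
In Python, from cell import readout, vision, sign_off, arm gives the robot as it stands. The module is installed in compiled form; this text tells all that it offers.
- The arm moves only by the shell command python3 -m creep 'ROWS' [FORCE]. ROWS is JSON, a list of rows, each a list of 5 numbers: the shift along the tool's x, y, z in units of 4 cm (1.0 is 4 cm), then the turn about the tool's z in units of 4 degrees (1.0 is 4 degrees), then the opening, from 0 (shut) to 1 (fully open). A call has 1 to 12 rows; each row shifts and turns the commanded pose from where the row before left it, along the tool's axes as they then stand; what a row does not reach is not made up. A row lasts 1/8 s, in which the tool goes at most 62.5 mm and 10.7 degrees, less where a joint would pass 70% of its speed; a pose out of reach is approached as far as the arm can. A call with a number of a shift or a turn outside -1 to 1 is refused whole. A call with a gripper value outside its range is refused whole. The fingers move at their own pace and stop on an object; FORCE is the grip in N (left out, the last holds). Time passes only in rows, so rows that do not move let the fingers close. It gives the time, the measured TCP pose, the force, the opening and the grip force at its end, in the units of the state.
- readout.observe(): the state, without advancing time (a new reading comes with each control period).
- vision.get_image(name): name is "scene" or "top"; returns a dict with "pixels" (420x560x3 uint8, blue, green, red), "z_map" (420x560 float32, m along the optical axis (not along the pixel's ray), 0 where there is no reading), "camera_matrix" (3x3 intrinsics, pixels), "k1" (the pictures are not rectified: a ray, as slopes to the right and down, at radius r is drawn at 1 + k1 r^2 times it, then the intrinsics apply), "position" and "rotation" of the camera in the world. Camera axes: x right, y up, looking along -z (the intrinsics and any distortion apply to the point x, -y, -z); pixel columns grow to the right and rows downward; lengths in m; the calibration is good to about 2 mm. A picture is of the moment at which its call begins.
- sign_off(): hands the job in; it is judged then, once.
The state is a dict: "clock": time; "joints": joint angles; "dq": joint speeds; "joint_efforts": joint torques, N m; "position": TCP position; "ee_rot": TCP orientation; "force": force on the tool from outside, world axes, zero at the start; "ft_torque": the same for the moment, N m; "width": opening from 0.0 (shut) to 1.0 (fully open); "gripper_force": force on a finger pad.
Only numpy, scipy, OpenCV 4.12 (cv2) and the standard library are available. Lean on these libraries where they do the work, as an engineer would, in place of code of your own. Each camera call takes 0.05 s, during which the arm holds its last target. There are 200 camera calls.

### The job

Push the wooden pressing block along the bed of the small screw clamp until it is home against the rear stop, then turn the thumbscrew clockwise (seen from above) until the pad seats firmly on the block and the screw will turn no further. Then back the screw off a quarter turn so that the block has running clearance, and finish still gripping the thumbscrew by its wing, holding it steady there. Leave the things lying round the clamp alone.

Things in the scene. Friction and masses are not known exactly. Their poses are not given: they have to be found in the camera images.
- clamp: small steel screw clamp fixed to the table: base plate 124 mm wide, x -135 to +55 mm, its top (the bed) at z = 12 mm; steel bridge across it, 28 x 120 mm, top at z = 84 (collar to 88, end bolts to 91), on posts 16 mm thick at y = +-46. Origin: on the screw axis, at table height. x runs along the bed from the open end (facing the robot within 25 degrees) to the rear stop, y along the bridge, z up
- pressing_block: loose beech block 40 wide x 120 long x 25 mm high, 50 to 105 g, lying along the clamp's bed (top 37 mm above the table), rear part under the bridge, front end sticking out at the open end. Origin: centre of underside; its y axis is its length, along clamp x. Starts 25 to 50 mm short of the stop; home, its origin is at clamp x = -20 mm, its front end face at -80 mm. Slides easily
- stop_face (a point): middle of the rear stop's face, at clamp x = +40 mm, 22 mm above the table; the stop is 60 mm wide, its top 32 mm above the table. Two brass guide strips, 6 mm high above the bed and 44 mm apart, run along the bed from clamp x = -129 to +39 mm and keep the block straight
- pad: round steel pad 28 mm wide at the foot of the screw, above the block; origin at the centre of its underside. It moves straight up and down with the screw and does not turn.
- wing (a point): the thumbscrew's wing: upright flat steel bar 46 long x 12 thick x 30 mm high on the vertical screw axis above the bridge. Origin: its centre, 121 mm above the table when seated. x axis = its 46 mm length, y = its thickness: pinch it from above across the thickness. Its x axis is turned from the clamp's x axis by the joint value. Its underside stays 18 mm or more above the collar
- thumbscrew (a joint): thumbscrew angle in rad. 0 = seated, at a hard stop with the pad pressed on the block (if that is home). Grows as the screw is loosened (anticlockwise from above), up to 5.0; starts between 1.9 and 2.9. Screw, wing and pad together rise 12 mm a turn (1.91 mm per rad). It stays where it is left; turning takes about 0.06 N m
- loupe: bystander: black stand loupe, 37 mm wide, 38 mm high; origin under its centre
- thread_spool: bystander: wooden spool of pale thread, 31 mm wide, 40 mm high; origin under its centre
- eraser: bystander: eraser in a sleeve, 23 x 40 x 13 mm; origin under its centre
There are look-alikes about, which are no part of the job. What is shaped like the pressing_block but turquoise is not meant.

How it is judged:
By the outcome, as a careful person would: the job done as asked, in the order asked, and still so for the second after the job is handed in, while the arm keeps its last pose, push and grip.
It also fails if it takes over 64 s, if anything falls off the work surface, if the arm or the gripper's body presses on something with over 40 N, if the wrist force passes 120 N, or if a joint passes its speed limit or range.

## Working session

There is one attempt and no reset: what is moved stays moved. The work goes in short steps, Python scripts to look and compute and a shell command to move; the robot and the scene stay as the last step left them, time stands still between calls to the robot, and variables do not carry over. Pictures are saved under pics/ and viewed, at most 10 in all, crops included, and the job is handed in when it is done.

```bash
mkdir -p pics; cat > h.py <<'E'
import numpy as np, cv2
from cell import readout, vision, sign_off, arm
from scipy.spatial.transform import Rotation as R
def cloud(name):
    im=vision.get_image(name); K=np.array(im["camera_matrix"]); z=im["z_map"]
    v,u=np.mgrid[0:z.shape[0],0:z.shape[1]].astype(float)
    dx=(u-K[0,2])/K[0,0]; dy=(v-K[1,2])/K[1,1]; x,y=dx.copy(),dy.copy()
    for _ in range(8):
        f=1+im["k1"]*(x*x+y*y); x,y=dx/f,dy/f
    P=np.stack([x*z,-y*z,-z],-1)
    Rm=np.array(im["rotation"]); Rm=Rm if Rm.shape==(3,3) else R.from_rotvec(Rm).as_matrix()
    W=P@Rm.T+np.array(im["position"]); W[z==0]=np.nan
    return im["pixels"],W
E
python3 - <<'E'
from h import *
s=readout.observe(); print({k:np.round(v,3) for k,v in s.items()}, arm.tcp_to_grasp)
for n in("top","scene"):
    im,W=cloud(n); cv2.imwrite(f"pics/{n}0.png",im); np.save(n+"0.npy",W); cv2.imwrite(n+"0.png",im)
E
```

```text
{'clock': np.float64(0.0), 'joints': array([-1.362,  0.435,  0.025,  1.574, -0.012,  1.134, -0.075]), 'dq': array([-0.   ,  0.002, -0.   , -0.001, -0.   ,  0.   , -0.003]), 'joint_efforts': array([ 1.0000e-03, -6.6786e+01,  9.8600e-01, -3.1446e+01, -6.0000e-02,
        4.3000e-02,  0.0000e+00]), 'position': array([0.192, 0.594, 0.196]), 'ee_rot': array([-4.880e-01, -3.103e+00,  2.000e-03]), 'force': array([ 0.196,  0.244, -0.255]), 'ft_torque': array([-0.038, -0.005,  0.027]), 'gripper_force': np.float64(0.0), 'width': np.float64(0.998)} -0.0188
```

View pics/top0.png

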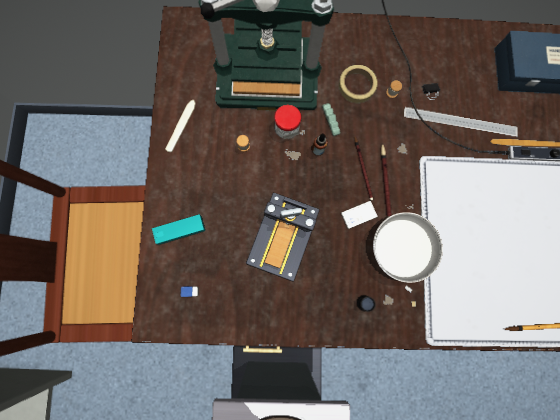

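View pics/scene0.png

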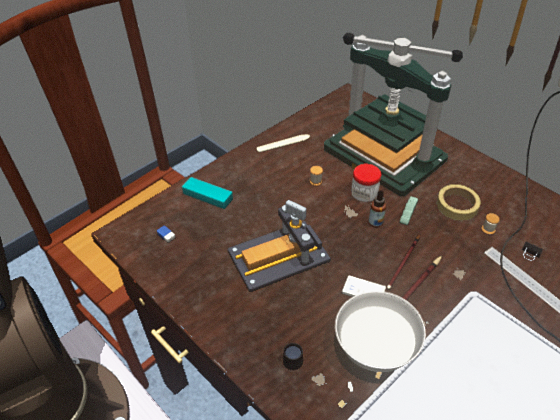

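The top view shows the small clamp at about (285,237), with its wing at (291,212), the beech block at (281,246), and the open end facing the robot at the bottom. The turquoise block at (178,229) is the look-alike, and the big press at (268,60) isn't part of the job. The bystanders are the loupe (366,303), spools (243,143) and (395,88), and eraser (189,292). The beech block on the clamp's bed fits the description. Next I'll measure it and check in an enlarged crop.

```bash
python3 - <<'E'
from h import *
W=np.load("top0.npy"); im=cv2.imread("top0.png")
for p in [(291,212),(281,246),(178,229),(366,303),(189,292),(359,214),(280,262)]: print(p,np.round(W[p[1],p[0]],3))
sub=np.zeros(W.shape[:2],bool); sub[185:285,240:325]=1
z=W[...,2]
def rect(m,name):
    p=W[m][:,:2].astype(np.float32); (c,s,a)=cv2.minAreaRect(p); print(name,len(p),np.round(c,4),np.round(s,4),round(a,1),"z",np.round(np.median(W[m][:,2]),4))
rect(sub&(z>.005)&(z<.1),"clamp")
rect(sub&(z>.076)&(z<.095),"bridge")
rect(sub&(z>.115),"wing")
b=im.astype(int); br=(b[...,2]-b[...,0]>50)
rect(sub&br&(z>.030)&(z<.045),"block")
cv2.imwrite("pics/crop1.png",cv2.resize(im[180:290,230:340],None,fx=5,fy=5,interpolation=cv2.INTER_CUBIC))
E
```

```text
(291, 212) [ 0.573 -0.007  0.14 ]
(281, 246) [0.509 0.01  0.036]
(178, 229) [0.544 0.259 0.024]
(366, 303) [ 0.382 -0.193  0.032]
(189, 292) [0.395 0.226 0.01 ]
(359, 214) [ 0.597 -0.182  0.012]
(280, 262) [0.472 0.011 0.035]
clamp 3752 [0.544  0.0013] [0.2312 0.1984] 6.1 z 0.0152
bridge 519 [ 0.5752 -0.0072] [0.1197 0.0285] 71.5 z 0.0845
wing 149 [ 0.5749 -0.0073] [0.0129 0.0448] 10.9 z 0.1391
block 746 [0.5148 0.013 ] [0.0398 0.1067] 71.3 z 0.0375
```

View pics/crop1.png

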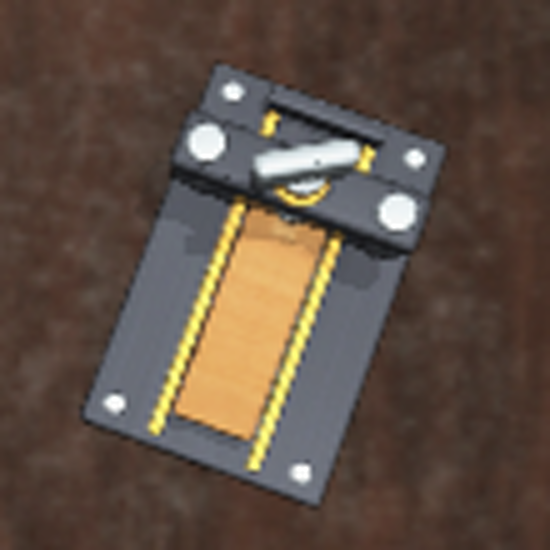

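The crop shows the beech block between the brass strips with its rear under the bridge, and its front end at crop (215,420). The wing is at (305,160). That confirms the target. Now the clamp frame and the moves.

```bash
cat >> h.py <<'E'
O=np.array([.575,-.0073]); YAW=np.radians(-18.5)
ex=np.array([np.cos(YAW),np.sin(YAW)]); ey=np.array([-ex[1],ex[0]])
def clampxy(p): d=np.asarray(p)[...,:2]-O; return np.stack([d@ex,d@ey],-1)
def st():
    s=readout.observe(); M=R.from_rotvec(s["ee_rot"]).as_matrix()
    print("t",round(float(s["clock"]),2),"pos",np.round(s["position"],4),"clamp",np.round(clampxy(s["position"]),4),"tool y yaw",round(float(np.degrees(np.arctan2(M[1,1],M[0,1]))),1),"z",np.round(M[:,2],3),"q",np.round(s["joints"],2),"F",np.round(s["force"],1),"w",round(float(s["width"]),3),"g",round(float(s["gripper_force"]),1))
    return s,M
def togo(target,zt=None):
    s,M=st(); p=np.array(s["position"]); t=np.array([*target,p[2] if zt is None else zt]); print("rows units",np.round(M.T@(t-p)/.04,2))
def block(im,W,lo=.030,hi=.045):
    b=im.astype(int); c=clampxy(W); z=W[...,2]
    m=(b[...,2]-b[...,0]>50)&(z>lo)&(z<hi)&(abs(c[...,1])<.03)&(c[...,0]>-.15)&(c[...,0]<-.015)
    q=c[m]; print("block n",len(q),"front",np.round(np.percentile(q[:,0],[0,1,3]),4),"y",np.round(np.percentile(q[:,1],[1,50,99]),4))
E
python3 - <<'E'
from h import *
W=np.load("top0.npy"); im=cv2.imread("top0.png"); block(im,W)
togo(O-.16*ex)
E
```

```text
block n 722 front [-0.1169 -0.116  -0.1141] y [-0.0193  0.0001  0.0197]
t 0.1 pos [0.1917 0.5944 0.1962] clamp [-0.5544  0.449 ] tool y yaw 72.1 z [-0.    -0.001 -1.   ] q [-1.36  0.44  0.02  1.57 -0.01  1.13 -0.08] F [ 0.4 -0.4 -0.4] w 1.0 g 0.0
rows units [ -9.74 -11.33   0.02]
```

```bash
python3 -m creep '[[-0.8,-0.95,0,0,0],[-0.8,-0.95,0,0,0],[-0.8,-0.95,0,0,0],[-0.8,-0.95,0,0,0],[-0.8,-0.95,0,0,0],[-0.8,-0.95,0,0,0],[-0.8,-0.95,0,0,0],[-0.8,-0.95,0,0,0],[-0.8,-0.95,0,0,0],[-0.8,-0.95,0,0,0],[-0.85,-0.95,0,0,0],[-0.8,-0.9,0,0,0]]'
python3 -m creep '[[0,0,0,0,0],[0,0,0,0,0]]'
python3 -c "
from h import *
togo(O-.145*ex,.024)"
```

```text
clock: 1.6
position: [0.4201, 0.0427, 0.1969]
ee_rot: [0.488, 3.103, 0.0]
force: [0.5, 0.7, -0.4]
width: 0.004
gripper_force: 0.0
clock: 1.85
position: [0.4194, 0.0447, 0.1967]
ee_rot: [-0.488, -3.103, -0.0]
force: [-0.2, 0.5, 0.9]
width: 0.001
gripper_force: 0.0
t 1.85 pos [0.4194 0.0447 0.1967] clamp [-1.64e-01 -1.00e-04] tool y yaw 72.1 z [-0.001  0.    -1.   ] q [-0.61  0.09  0.41  2.06 -0.04  1.    1.08] F [-0.2  0.5  0.9] w 0.001 g 0.0
rows units [-0.48 -0.    4.32]
```

```bash
python3 -m creep '[[-0.1,0,0.8,0,0],[-0.1,0,0.9,0,0],[-0.1,0,0.9,0,0],[-0.1,0,0.8,0,0],[-0.1,0,0.6,0,0],[0,0,0.3,0,0],[0,0,0,0,0],[0,0,0,0,0]]'
python3 -c "
from h import *
togo(O-.095*ex,.024)"
```

```text
clock: 2.85
position: [0.4392, 0.0387, 0.0256]
ee_rot: [0.487, 3.103, 0.001]
force: [0.0, -0.1, 0.6]
width: 0.001
gripper_force: 0.0
t 2.85 pos [0.4392 0.0387 0.0256] clamp [-0.1434  0.0005] tool y yaw 72.2 z [ 0.001  0.001 -1.   ] q [-0.48  0.4   0.34  2.22 -0.25  0.56  1.31] F [ 0.  -0.1  0.6] w 0.001 g 0.0
rows units [-1.21 -0.03  0.04]
```

Push gently towards home, a few mm short first.

```bash
python3 -m creep '[[-0.1,0,0,0,0],[-0.15,0,0,0,0],[-0.15,-0.01,0,0,0],[-0.15,0,0,0,0],[-0.15,-0.01,0,0,0],[-0.15,0,0,0,0],[-0.12,0,0,0,0],[-0.1,0,0,0,0],[-0.08,0,0,0,0],[-0.05,0,0,0,0],[0,0,0,0,0],[0,0,0,0,0]]'
python3 -c "
from h import *
im,W=cloud('top'); block(im,W); st()"
```

```text
clock: 4.35
position: [0.4841, 0.0228, 0.0249]
ee_rot: [-0.488, -3.103, -0.0]
force: [0.2, 0.3, 0.6]
width: -0.002
gripper_force: 0.0Traceback (most recent call last):
  File "<string>", line 3, in <module>
    im,W=cloud('top'); block(im,W); st()
                       ~~~~~^^^^^^
  File "h.py", line 26, in block
    q=c[m]; print("block n",len(q),"front",np.round(np.percentile(q[:,0],[0,1,3]),4),"y",np.round(np.percentile(q[:,1],[1,50,99]),4))
                                                    ~~~~~~~~~~~~~^^^^^^^^^^^^^^^^
    return _quantile_unchecked(
        a, q, axis, out, overwrite_input, method, keepdims, weights)
    return _ureduce(a,
                    func=_quantile_ureduce_func,
    ...<5 lines>...
                    overwrite_input=overwrite_input,
                    method=method)
    r = func(a, **kwargs)
    result = _quantile(arr,
                       quantiles=q,
    ...<2 lines>...
                       out=out,
                       weights=wgt)
    slices_having_nans = np.isnan(arr[-1, ...])
                                  ~~~^^^^^^^^^
IndexError: index -1 is out of bounds for axis 0 with size 0
```

The arm blocks the top view. TCP is at clamp x ≈ -0.096, so I'll keep creeping until the force rises.

```bash
for i in 1; do python3 -m creep '[[-0.04,0,0,0,0],[-0.04,0,0,0,0],[-0.04,0,0,0,0],[0,0,0,0,0]]'; done; python3 -m creep '[[-0.03,0,0,0,0],[-0.03,0,0,0,0],[0,0,0,0,0]]'
python3 -c "
from h import *
st()"
```

```text
clock: 4.9
position: [0.489, 0.0212, 0.0249]
ee_rot: [0.488, 3.103, 0.0]
force: [0.6, 0.9, -0.0]
width: 0.008
gripper_force: 0.0
clock: 5.28
position: [0.4913, 0.0205, 0.0249]
ee_rot: [0.488, 3.103, 0.0]
force: [-0.1, 0.6, 0.1]
width: 0.007
gripper_force: 0.0
t 5.28 pos [0.4913 0.0205 0.0249] clamp [-0.0882 -0.0002] tool y yaw 72.1 z [ 0.  0. -1.] q [-0.41  0.46  0.34  2.1  -0.26  0.62  1.37] F [-0.1  0.6  0.1] w 0.007 g 0.0
```

```bash
python3 -m creep '[[-0.03,0,0,0,0],[-0.03,0,0,0,0],[0,0,0,0,0]]';python3 -m creep '[[-0.03,0,0,0,0],[-0.03,0,0,0,0],[0,0,0,0,0]]'
python3 -c "
from h import *
im,W=cloud('scene'); block(im,W); st(); cv2.imwrite('pics/s2.png',cv2.resize(im[190:300,200:350],None,fx=5,fy=5,interpolation=cv2.INTER_CUBIC))"
```

```text
clock: 5.65
position: [0.4936, 0.0197, 0.0249]
ee_rot: [0.488, 3.103, 0.0]
force: [-0.5, 1.1, 0.5]
width: 0.005
gripper_force: 0.0
clock: 6.02
position: [0.4959, 0.019, 0.025]
ee_rot: [0.488, 3.103, 0.0]
force: [0.9, 1.0, -0.4]
width: 0.004
gripper_force: 0.0
block n 202 front [-0.1165 -0.1163 -0.1157] y [-0.018   0.0001  0.0205]
t 6.08 pos [0.4958 0.019  0.0249] clamp [-0.0835 -0.0002] tool y yaw 72.1 z [ 0.  0. -1.] q [-0.4   0.47  0.34  2.09 -0.26  0.62  1.37] F [-0.3  0.1 -0.9] w 0.008 g 0.0
```

View pics/s2.png

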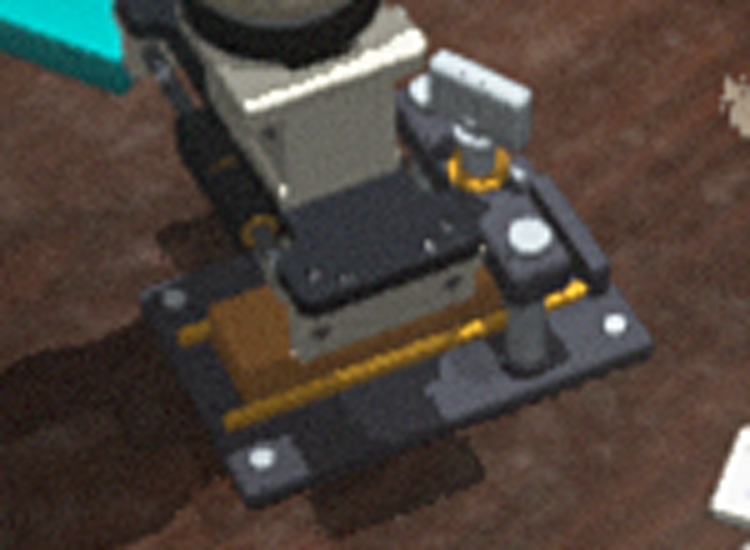

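The block's front end at (240,330) hasn't moved (still -0.117). The gripper looks to be above or beside it, even though the TCP reading says otherwise. I'll measure the gripper itself in the depth data.

```bash
python3 -c "
from h import *
im,W=cloud('scene'); c=clampxy(W)
for (u,v) in [(300,355),(390,325),(470,290),(310,330),(300,300),(380,240),(460,240),(240,330),(250,370),(340,370),(480,80),(290,190),(400,150),(250,100)]:
    uu,vv=200+u//5,190+v//5; print((u,v),np.round(c[vv,uu],3),np.round(W[vv,uu,2],3),im[vv,uu])
im,W=cloud('top'); c=clampxy(W); cv2.imwrite('pics/t2.png',cv2.resize(im[150:310,200:370],None,fx=4,fy=3.5))
"
```

```text
(300, 355) [-0.117 -0.087] 0.124 [79 90 87]
(390, 325) [-0.048 -0.017] 0.03 [64 77 88]
(470, 290) [-0.046 -0.086] 0.124 [72 84 93]
(310, 330) [-0.112 -0.086] 0.136 [66 72 71]
(300, 300) [-0.117 -0.091] 0.16 [31 30 31]
(380, 240) [-0.081 -0.082] 0.166 [59 55 54]
(460, 240) [-0.055 -0.094] 0.166 [67 60 59]
(240, 330) [-0.108  0.001] 0.039 [ 32  66 100]
(250, 370) [-0.112 -0.019] 0.037 [33 61 89]
(340, 370) [-0.073 -0.021] 0.018 [ 36 109 148]
(480, 80) [ 0.    -0.002] 0.141 [197 190 178]
(290, 190) [-0.102 -0.048] 0.17 [ 97 105 104]
(400, 150) [0.01  0.096] 0.003 [ 80  88 100]
(250, 100) [-0.114 -0.046] 0.22 [244 251 252]
```

View pics/t2.png

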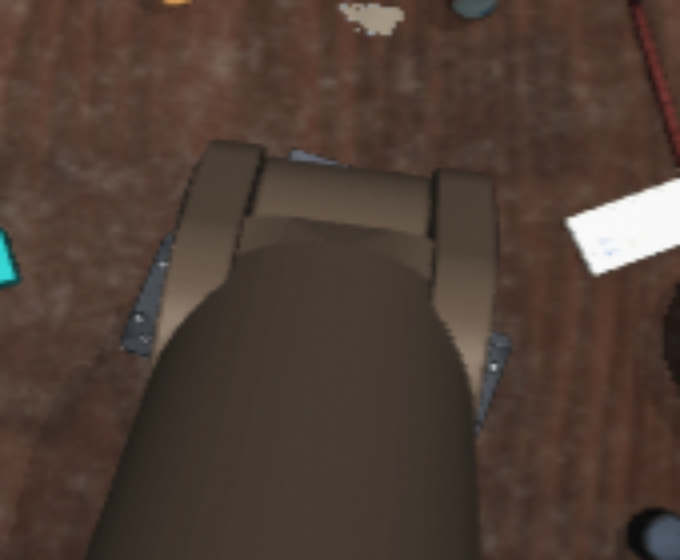

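Measured body underside is at z≈0.124, but it should be about 0.091 with the TCP at 0.025. So the fingertips may really be about 30 mm higher than the reading. I'll back off and look at the fingertips directly.

```bash
python3 -m creep '[[0,0,-0.5,0,0],[0.5,0,-0.5,0,0],[1,0,-0.5,0,0],[1,0,-0.5,0,0],[1,0,-0.5,0,0],[0,0,0,0,0],[0,0,0,0,0]]'
python3 -c "
from h import *
s,M=st(); im,W=cloud('scene'); np.save('s3.npy',W); cv2.imwrite('s3.png',im)
cv2.imwrite('pics/s3.png',cv2.resize(im[150:350,130:330],None,fx=3,fy=3,interpolation=cv2.INTER_CUBIC))
"
```

```text
clock: 7.05
position: [0.3632, 0.0622, 0.1251]
ee_rot: [0.487, 3.102, 0.001]
force: [0.6, -0.0, 1.1]
width: 0.004
gripper_force: 0.0
t 7.05 pos [0.3632 0.0622 0.1251] clamp [-0.2229 -0.0013] tool y yaw 72.2 z [ 0.001  0.001 -1.   ] q [-0.68  0.1   0.41  2.27 -0.05  0.78  1.02] F [ 0.6 -0.   1.1] w 0.004 g 0.0
```

View pics/s3.png

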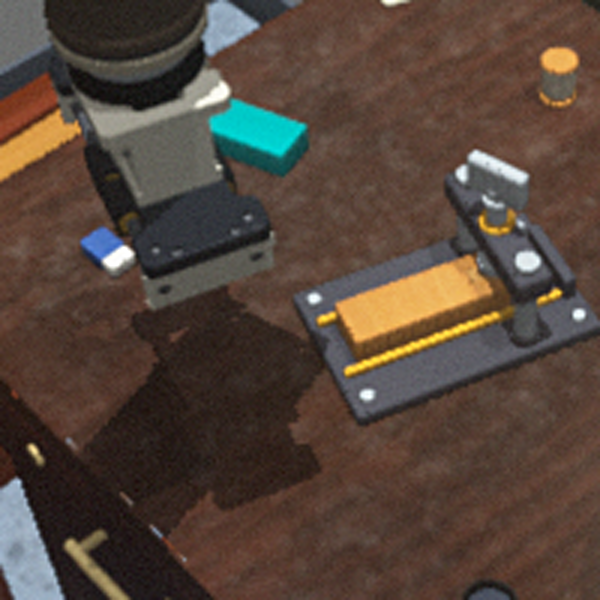

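No fingertips visible in this view. The gripper body is at (205,270) and covers them. I'll work out where the reported tip should appear and measure the body underside.

```bash
cat >> h.py <<'E'
def proj(im,p):
    Rm=np.array(im["rotation"]); Rm=Rm if Rm.shape==(3,3) else R.from_rotvec(Rm).as_matrix()
    q=(np.asarray(p)-np.array(im["position"]))@Rm; x,y=q[0]/-q[2],-q[1]/-q[2]; f=1+im["k1"]*(x*x+y*y)
    K=np.array(im["camera_matrix"]); return np.round([K[0,0]*x*f+K[0,2],K[1,1]*y*f+K[1,2]],1)
E
python3 -c "
from h import *
im=vision.get_image('scene'); print(np.round(im['position'],3))
s=readout.observe(); p=np.array(s['position'])
print('tip',proj(im,p),'crop',(proj(im,p)-[130,150])*3,'tip+33',(proj(im,p+[0,0,.033])-[130,150])*3)
W=np.load('s3.npy'); 
for u,v in [(155,300),(210,285),(268,262),(150,275),(268,235),(150,250),(200,230)]: 
    w=W[150+v//3,130+u//3]; print((u,v),np.round(clampxy(w)-clampxy(p),3),np.round(w[2]-p[2],3))
"
```

```text
[ 0.034 -0.533  0.893]
tip [190.8 248.4] crop [182.4 295.2] tip+33 [175.5 260.4]
(155, 300) [-0.033 -0.087] 0.104
(210, 285) [ 0.    -0.087] 0.1
(268, 262) [ 0.035 -0.085] 0.101
(150, 275) [-0.032 -0.093] 0.133
(268, 235) [ 0.035 -0.092] 0.131
(150, 250) [-0.027 -0.08 ] 0.136
(200, 230) [ 0.001 -0.078] 0.138
```

The reported tip projects to the very edge of the body silhouette. Opening the fingers should bring one into view.

```bash
python3 -m creep '[[0,0,0,0,1],[0,0,0,0,1],[0,0,0,0,1],[0,0,0,0,1],[0,0,0,0,1],[0,0,0,0,1],[0,0,0,0,1],[0,0,0,0,1]]'
python3 -c "
from h import *
im,W=cloud('scene'); st(); p=np.array(readout.observe()['position'])
c=clampxy(W)-clampxy(p); z=W[...,2]-p[2]
m=(abs(c[...,0])<.06)&(abs(c[...,1])<.13)&(z<.097)&(W[...,2]>.02)
print(m.sum())
for v,u in np.argwhere(m)[::max(1,m.sum()//25)]: print(u,v,np.round(c[v,u],3),np.round(z[v,u],3))
cv2.imwrite('pics/s4.png',cv2.resize(im[200:300,150:270],None,fx=5,fy=5,interpolation=cv2.INTER_CUBIC))
"
```

```text
clock: 8.15
position: [0.3625, 0.062, 0.1249]
ee_rot: [0.488, 3.103, 0.0]
force: [-0.0, -0.0, 0.1]
width: 0.826
gripper_force: 0.0
t 8.2 pos [0.3625 0.062  0.1249] clamp [-0.2235 -0.0017] tool y yaw 72.1 z [ 0.  0. -1.] q [-0.68  0.1   0.41  2.27 -0.05  0.78  1.02] F [-0.1  1.1 -0.1] w 0.869 g 0.0
84
215 239 [ 0.029 -0.082] 0.097
205 244 [ 0.01  -0.084] 0.095
201 246 [ 0.009 -0.055] 0.06
198 247 [ 0.004 -0.055] 0.06
201 247 [ 0.009 -0.055] 0.058
196 248 [-0.    -0.054] 0.059
199 248 [ 0.005 -0.055] 0.057
202 248 [ 0.01  -0.055] 0.054
192 249 [-0.008 -0.057] 0.062
195 249 [-0.002 -0.056] 0.059
198 249 [ 0.003 -0.054] 0.054
201 249 [ 0.009 -0.053] 0.05
191 250 [-0.009 -0.049] 0.052
194 250 [-0.004 -0.054] 0.055
197 250 [ 0.001 -0.055] 0.053
200 250 [ 0.007 -0.053] 0.048
203 250 [ 0.012 -0.052] 0.045
194 251 [-0.005 -0.054] 0.052
197 251 [ 0.    -0.056] 0.053
200 251 [ 0.006 -0.056] 0.049
203 251 [ 0.011 -0.054] 0.044
193 252 [-0.007 -0.054] 0.051
196 252 [-0.001 -0.054] 0.048
199 252 [ 0.004 -0.056] 0.047
192 253 [-0.009 -0.054] 0.049
195 253 [-0.004 -0.054] 0.046
191 254 [-0.009 -0.042] 0.034
194 254 [-0.006 -0.054] 0.045
```

View pics/s4.png

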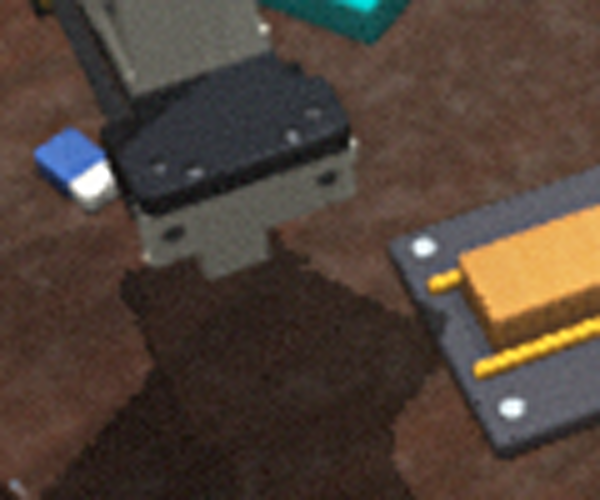

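The open finger shows at crop (235,270). Its tip is about 34 mm above the reported TCP, which matches the body measurement (0.100 against the nominal 0.066). So real tip z ≈ reported z + 0.034, with x and y agreeing. I'll command z accordingly.

```bash
python3 -m creep '[[-0.6,0.02,0.3,0,0],[-0.6,0.02,0.4,0,0],[-0.5,0,0.5,0,0],[-0.2,0,0.6,0,0],[0,0,0.5,0,0],[0,0,0.4,0,0],[0,0,0.3,0,0],[0,0,0.2,0,0],[0,0,0.1,0,0],[0,0,0,0,0],[0,0,0,0,0]]'
python3 -c "
from h import *
togo(O-.125*ex,-.008)
im,W=cloud('scene'); block(im,W)"
```

```text
clock: 9.57
position: [0.4356, 0.0403, -0.0067]
ee_rot: [0.488, 3.103, 0.001]
force: [-0.5, 0.8, 0.2]
width: 0.002
gripper_force: 0.0
t 9.57 pos [ 0.4356  0.0403 -0.0067] clamp [-0.1473  0.0009] tool y yaw 72.1 z [ 0.001  0.    -1.   ] q [-0.46  0.46  0.32  2.25 -0.31  0.47  1.37] F [-0.5  0.8  0.2] w 0.002 g 0.0
rows units [-0.56 -0.03  0.03]
block n 524 front [-0.0919 -0.0894 -0.0838] y [-0.0192  0.0002  0.0218]
```

```bash
python3 -m creep '[[-0.15,-0.01,0,0,0],[-0.15,-0.01,0,0,0],[-0.15,0,0,0,0],[-0.15,0,0,0,0],[-0.15,0,0,0,0],[-0.15,0,0,0,0],[-0.12,0,0,0,0],[-0.1,0,0,0,0],[-0.08,0,0,0,0],[-0.05,0,0,0,0],[0,0,0,0,0],[0,0,0,0,0]]'
python3 -c "
from h import *
st()"
python3 -m creep '[[-0.04,0,0,0,0],[-0.04,0,0,0,0],[0,0,0,0,0]]'
```

```text
clock: 11.12
position: [0.4826, 0.0241, -0.0071]
ee_rot: [0.488, 3.103, 0.0]
force: [-0.6, -0.7, -1.0]
width: 0.003
gripper_force: 0.0
t 11.12 pos [ 0.4826  0.0241 -0.0071] clamp [-0.0976  0.0005] tool y yaw 72.1 z [ 0.  0. -1.] q [-0.4   0.51  0.32  2.14 -0.31  0.53  1.41] F [-0.6 -0.7 -1. ] w 0.003 g 0.0
clock: 11.5
position: [0.4859, 0.0231, -0.0071]
ee_rot: [0.488, 3.103, 0.0]
force: [0.4, 0.6, 0.7]
width: 0.003
gripper_force: 0.0
```

```bash
python3 -m creep '[[-0.04,0,0,0,0],[-0.04,0,0,0,0],[0,0,0,0,0]]'; python3 -m creep '[[-0.03,0,0,0,0],[-0.03,0,0,0,0],[0,0,0,0,0]]'
python3 -c "
from h import *
st()
im,W=cloud('scene'); c=clampxy(W);z=W[...,2]; b=im.astype(int)
m=(b[...,2]-b[...,0]>30)&(z>.03)&(z<.045)&(abs(c[...,1])<.03)&(abs(c[...,0])<.15); print(m.sum(),np.round(np.percentile(c[m][:,0],[0,2,50,98,100]),4))
"
```

```text
clock: 11.88
position: [0.489, 0.0221, -0.007]
ee_rot: [0.488, 3.103, 0.0]
force: [-0.3, 0.5, 0.4]
width: 0.005
gripper_force: 0.0
clock: 12.25
position: [0.4892, 0.0219, -0.0074]
ee_rot: [-0.487, -3.1, -0.0]
force: [-5.6, 1.8, 4.4]
width: 0.009
gripper_force: 2.9
t 12.25 pos [ 0.4892  0.0219 -0.0074] clamp [-0.0906  0.0004] tool y yaw 72.2 z [-0.003  0.001 -1.   ] q [-0.39  0.52  0.32  2.12 -0.31  0.55  1.41] F [-5.6  1.8  4.4] w 0.009 g 2.9
154 [-0.1011 -0.0272 -0.009   0.0425  0.0444]
```

The force rose at -0.0906, where -0.0895 was expected, so the block is home. One more nudge, then retreat and check.

```bash
python3 -m creep '[[-0.03,0,0,0,0],[0,0,0,0,0]]'; python3 -m creep '[[0.15,0,0,0,0],[0.4,0,0,0,0],[0.4,0,-0.5,0,0],[0,0,-1,0,0],[0,0,-1,0.5,0.3],[0,0,-1,1,0.4],[0,0,-0.9,1,0.5],[0,0,0,1,0.5],[0,0,0,1,0.5],[0,0,0,1,0.5],[0,0,0,1,0.5],[0,0,0,1,0.5]]'
python3 -c "
from h import *
im,W=cloud('scene'); block(im,W); togo(O,.15)"
```

```text
clock: 12.55
position: [0.4892, 0.0219, -0.0075]
ee_rot: [-0.486, -3.098, -0.0]
force: [-7.9, 3.7, 6.1]
width: 0.002
gripper_force: 4.5
clock: 14.05
position: [0.4552, 0.0329, 0.1687]
ee_rot: [-1.278, -2.87, -0.001]
force: [0.7, -0.3, 0.3]
width: 0.502
gripper_force: 0.0
block n 498 front [-0.0795 -0.0791 -0.0782] y [-0.0187 -0.0008  0.0219]
t 14.1 pos [0.4553 0.0329 0.1687] clamp [-0.1263  0.0002] tool y yaw 41.8 z [-0.     0.001 -1.   ] q [-0.67  0.2   0.58  2.04 -0.13  0.94  0.7 ] F [ 0.   0.4 -0. ] w 0.499 g 0.0
rows units [-2.75  1.56  0.47]
```

Block front is at -0.0795, so it is home. Finish turning to yaw 10.9°, then move above the wing.

```bash
python3 -m creep '[[0,0,0,1,0.5],[0,0,0,1,0.5],[0,0,0,1,0.5],[0,0,0,1,0.5],[0,0,0,1,0.5],[0,0,0,1,0.5],[0,0,0,1,0.5],[0,0,0,0.7,0.5],[0,0,0,0,0.5]]'
python3 -c "
from h import *
togo(O,.15)"
```

```text
clock: 15.22
position: [0.4555, 0.0329, 0.1687]
ee_rot: [-1.989, -2.431, -0.0]
force: [0.3, -0.0, 0.1]
width: 0.503
gripper_force: 0.0
t 15.22 pos [0.4555 0.0329 0.1687] clamp [-0.1261  0.0002] tool y yaw 11.4 z [-0.  0. -1.] q [-0.75  0.21  0.67  2.04 -0.16  0.94  0.2 ] F [ 0.3 -0.   0.1] w 0.503 g 0.0
rows units [-1.58  2.73  0.47]
```

```bash
python3 -m creep '[[-0.4,0.7,0,0,0.5],[-0.4,0.7,0,0,0.5],[-0.4,0.7,0,0,0.5],[-0.38,0.63,0,0,0.5],[0,0,0,0.1,0.5],[0,0,0,0,0.5]]'
python3 -c "
from h import *
togo(O,.074)
im,W=cloud('scene'); cv2.imwrite('pics/s5.png',cv2.resize(im[140:290,200:350],None,fx=4,fy=4,interpolation=cv2.INTER_CUBIC))
p=np.array(readout.observe()['position']);d=W-p;m=(np.linalg.norm(d[...,:2],axis=-1)<.07)&(W[...,2]>.15)
print('lowest gripper z',np.round(np.sort(W[m][:,2])[:20],3))"
```

```text
clock: 15.98
position: [0.5746, -0.0077, 0.1685]
ee_rot: [-1.998, -2.423, 0.001]
force: [-0.2, 0.6, -0.8]
width: 0.502
gripper_force: 0.0
t 15.97 pos [ 0.5746 -0.0077  0.1685] clamp [-0.0003 -0.0005] tool y yaw 11.0 z [-0.001  0.    -1.   ] q [-0.55  0.43  0.66  1.77 -0.3   1.04  0.41] F [-0.2  0.6 -0.8] w 0.502 g 0.0
rows units [0.01 0.01 2.36]
lowest gripper z [0.198 0.198 0.2   0.201 0.201 0.201 0.201 0.202 0.202 0.202 0.202 0.203
 0.203 0.203 0.204 0.204 0.204 0.204 0.205 0.205]
```

View pics/s5.png

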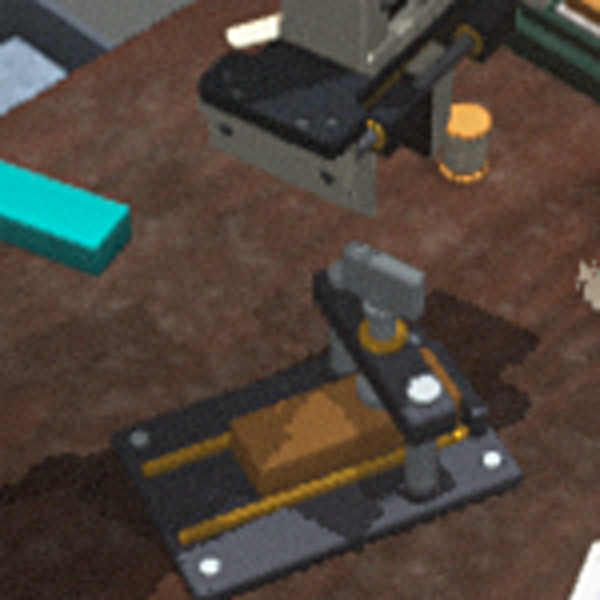

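The gripper hovers above the wing (wing at crop (380,280)), and its lowest visible point is at 0.198–0.202, which confirms the offset. The block's rear is up against the stop. Descend and pinch.

```bash
python3 -m creep '[[0,0,0.5,0,0.5],[0,0,0.5,0,0.5],[0,0,0.5,0,0.5],[0,0,0.4,0,0.5],[0,0,0.3,0,0.5],[0,0,0.15,0,0.5],[0,0,0,0,0.5],[0,0,0,0,0.5]]' 20
python3 -m creep '[[0,0,0,0,0.3],[0,0,0,0,0.2],[0,0,0,0,0],[0,0,0,0,0],[0,0,0,0,0],[0,0,0,0,0],[0,0,0,0,0]]' 20
python3 -c "
from h import *
s,M=st(); print(np.round(s['ft_torque'],2))"
```

```text
clock: 17.02
position: [0.5758, -0.0079, 0.0754]
ee_rot: [1.999, 2.422, 0.001]
force: [0.7, 0.4, 0.5]
width: 0.503
gripper_force: 0.0
clock: 17.9
position: [0.5761, -0.0078, 0.0752]
ee_rot: [1.999, 2.422, 0.001]
force: [5.1, 1.9, 0.2]
width: 0.228
gripper_force: 20.0
t 17.9 pos [ 0.5761 -0.0078  0.0752] clamp [ 0.0012 -0.0001] tool y yaw 10.9 z [ 0.001  0.    -1.   ] q [-0.49  0.54  0.59  1.87 -0.39  0.85  0.49] F [5.1 1.9 0.2] w 0.228 g 20.0
[ 0.19 -1.04 -0.06]
```

Width 0.228 is 21 mm, but the wing is 12 mm thick. Something is off-centre or not yet closed, so I'll wait a little and look.

```bash
python3 -m creep '[[0,0,0,0,0],[0,0,0,0,0],[0,0,0,0,0]]' 20
python3 -c "
from h import *
s,M=st(); print(np.round(s['ft_torque'],2))
im,W=cloud('scene'); cv2.imwrite('pics/s6.png',cv2.resize(im[170:270,220:340],None,fx=6,fy=6,interpolation=cv2.INTER_CUBIC))
i=vision.get_image('scene'); print(proj(i,[*O,.125]))"
```

```text
clock: 18.27
position: [0.5761, -0.0077, 0.0752]
ee_rot: [1.999, 2.422, 0.001]
force: [4.3, 0.5, 0.9]
width: 0.224
gripper_force: 20.0
t 18.27 pos [ 0.5761 -0.0077  0.0752] clamp [ 0.0012 -0.0001] tool y yaw 10.9 z [ 0.001  0.    -1.   ] q [-0.49  0.54  0.59  1.87 -0.39  0.85  0.49] F [4.3 0.5 0.9] w 0.224 g 20.0
[ 0.17 -1.1  -0.02]
[295.3 211. ]
```

View pics/s6.png

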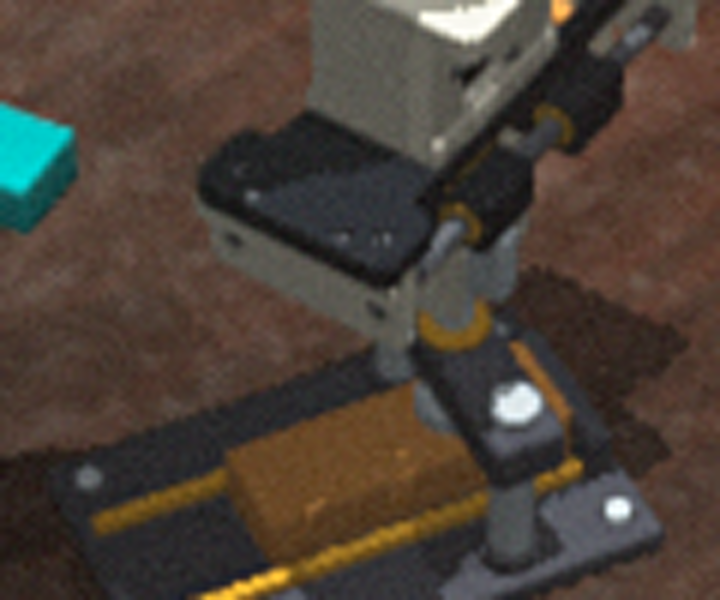

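The finger seems to end just above the collar at crop (455,300). The tips probably caught the round hub below the wing, about 20 mm across. I'll open, rise 8 mm, recentre by 2 mm (the +x force says to), and pinch again.

```bash
python3 -m creep '[[0,0,0,0,0.4],[0,0,0,0,0.4],[0,0,0,0,0.4],[0,0.04,-0.1,0,0.4],[0,0,-0.1,0,0.4],[0,0,0,0,0.4]]' 20
python3 -m creep '[[0,0,0,0,0.2],[0,0,0,0,0.1],[0,0,0,0,0],[0,0,0,0,0],[0,0,0,0,0],[0,0,0,0,0],[0,0,0,0,0]]' 20
python3 -c "
from h import *
s,M=st(); print(np.round(s['ft_torque'],2))"
```

```text
clock: 19.12
position: [0.5774, -0.0076, 0.0834]
ee_rot: [1.999, 2.423, 0.001]
force: [-0.3, -0.2, -0.2]
width: 0.4
gripper_force: 0.0
clock: 20.0
position: [0.5768, -0.0076, 0.0828]
ee_rot: [-2.0, -2.423, 0.0]
force: [-1.2, 0.3, 0.2]
width: 0.13
gripper_force: 20.0
t 20.0 pos [ 0.5768 -0.0076  0.0828] clamp [0.0018 0.0003] tool y yaw 10.9 z [-0.  0. -1.] q [-0.5   0.53  0.6   1.86 -0.38  0.87  0.48] F [-1.2  0.3  0.2] w 0.13 g 20.0
[-0.15  0.52  0.02]
```

Width is 0.13, so 12 mm: the wing is gripped. Now screw clockwise about 119°, following it down about 4 mm.

```bash
python3 -m creep '[[0,0,0.003,0.5,0],[0,0,0.003,1,0],[0,0,0.003,1,0],[0,0,0.004,1,0],[0,0,0.003,1,0],[0,0,0.003,1,0],[0,0,0.004,1,0],[0,0,0.003,1,0],[0,0,0.003,1,0],[0,0,0.004,1,0],[0,0,0.003,1,0],[0,0,0.003,0.5,0]]' 25
python3 -c "
from h import *
s,M=st(); print(np.round(s['ft_torque'],2))"
```

```text
clock: 21.5
position: [0.5757, -0.0073, 0.0813]
ee_rot: [-2.763, -1.492, 0.003]
force: [-7.0, 1.6, 7.6]
width: 0.128
gripper_force: 25.0
t 21.5 pos [ 0.5757 -0.0073  0.0813] clamp [0.0007 0.0002] tool y yaw -33.2 z [-0.002  0.001 -1.   ] q [-0.63  0.59  0.82  1.87 -0.54  0.92 -0.14] F [-7.   1.6  7.6] w 0.128 g 25.0
[-0.02  1.79  0.13]
```

```bash
python3 -m creep '[[-0.014,-0.021,0,0.5,0],[0,0,0.001,1,0],[0,0,0.003,1,0],[0,0,0.003,1,0],[0,0,0.003,1,0],[0,0,0.003,1,0],[0,0,0.004,1,0],[0,0,0.003,1,0],[0,0,0.003,1,0],[0,0,0.004,1,0],[0,0,0.003,1,0],[0,0,0.003,0.5,0]]' 25
python3 -c "
from h import *
s,M=st(); print(np.round(s['ft_torque'],2))"
```

```text
clock: 23.0
position: [0.5749, -0.0063, 0.0798]
ee_rot: [-3.12, -0.35, 0.003]
force: [-6.8, 3.0, 6.6]
width: 0.131
gripper_force: 25.0
t 23.0 pos [ 0.5749 -0.0063  0.0798] clamp [-0.0004  0.0009] tool y yaw -77.2 z [-0.002  0.002 -1.   ] q [-0.74  0.68  1.02  1.88 -0.7   0.99 -0.75] F [-6.8  3.   6.6] w 0.131 g 25.0
[0.65 1.91 0.1 ]
```

```bash
python3 -m creep '[[-0.022,-0.015,-0.005,0.5,0],[0,0,0,1,0],[0,0,0.003,1,0],[0,0,0.003,1,0],[0,0,0.003,1,0],[0,0,0.003,1,0],[0,0,0.003,0.5,0],[0,0,0,0,0]]' 25
python3 -c "
from h import *
s,M=st(); print(np.round(s['ft_torque'],2))"
```

```text
clock: 24.0
position: [0.5746, -0.0057, 0.0791]
ee_rot: [-3.125, 0.303, 0.002]
force: [-4.4, 4.4, -1.1]
width: 0.129
gripper_force: 25.0
t 24.0 pos [ 0.5746 -0.0057  0.0791] clamp [-0.0009  0.0014] tool y yaw -101.1 z [-0.001  0.002 -1.   ] q [-0.79  0.74  1.13  1.89 -0.78  1.05 -1.08] F [-4.4  4.4 -1.1] w 0.129 g 25.0
[ 1.07  1.06 -0.07]
```

```bash
for f in 1; do python3 -m creep '[[0,0,0.002,0.6,0],[0,0,0.002,0.6,0],[0,0,0,0,0]]'; python3 -c "
from h import *
s,M=st(); print(np.round(s['ft_torque'],2))"; python3 -m creep '[[0,0,0.002,0.5,0],[0,0,0,0.3,0],[0,0,0,0,0]]'; python3 -c "
from h import *
s,M=st(); print(np.round(s['ft_torque'],2))"; done
```

```text
clock: 24.38
position: [0.5746, -0.0055, 0.079]
ee_rot: [-3.11, 0.433, 0.003]
force: [-3.9, 5.4, -0.1]
width: 0.124
gripper_force: 25.0
t 24.38 pos [ 0.5746 -0.0055  0.079 ] clamp [-0.001   0.0015] tool y yaw -105.9 z [-0.001  0.002 -1.   ] q [-0.79  0.75  1.15  1.89 -0.8   1.06 -1.15] F [-3.9  5.4 -0.1] w 0.124 g 25.0
[ 1.23  1.13 -0.02]
clock: 24.75
position: [0.5746, -0.0054, 0.079]
ee_rot: [-3.097, 0.519, 0.003]
force: [-3.4, 5.5, 1.1]
width: 0.127
gripper_force: 25.0
t 24.75 pos [ 0.5746 -0.0054  0.079 ] clamp [-0.001   0.0017] tool y yaw -109.0 z [-0.001  0.002 -1.   ] q [-0.8   0.76  1.16  1.89 -0.81  1.07 -1.19] F [-3.4  5.5  1.1] w 0.127 g 25.0
[1.34 1.12 0.09]
```

```bash
for f in 1; do python3 -m creep '[[0,0,0.001,0.4,0],[0,0,0,0.4,0],[0,0,0,0,0]]' 40; python3 -c "
from h import *
s,M=st(); print(np.round(s['ft_torque'],2))"; python3 -m creep '[[0,0,0,0.4,0],[0,0,0,0.4,0],[0,0,0,0,0]]'; python3 -c "
from h import *
s,M=st(); print(np.round(s['ft_torque'],2))"; done
```

```text
clock: 25.12
position: [0.5747, -0.0054, 0.079]
ee_rot: [-3.082, 0.604, 0.003]
force: [-3.3, 4.1, 1.6]
width: 0.132
gripper_force: 41.0
t 25.12 pos [ 0.5747 -0.0054  0.079 ] clamp [-0.0009  0.0017] tool y yaw -112.2 z [-0.001  0.002 -1.   ] q [-0.8   0.77  1.18  1.89 -0.82  1.08 -1.24] F [-3.3  4.1  1.6] w 0.132 g 41.0
[1.19 1.17 0.82]
clock: 25.5
position: [0.5748, -0.0055, 0.079]
ee_rot: [-3.064, 0.689, 0.002]
force: [-2.8, 4.4, 1.1]
width: 0.139
gripper_force: 43.1
t 25.5 pos [ 0.5748 -0.0055  0.079 ] clamp [-0.0008  0.0017] tool y yaw -115.3 z [-0.001  0.001 -1.   ] q [-0.81  0.78  1.19  1.89 -0.83  1.08 -1.29] F [-2.8  4.4  1.1] w 0.139 g 43.1
[1.03 1.04 1.06]
```

Torque has gone to 1.06 N m and the fingers are starting to twist on the wing, about 5° past the expected seat. It is hard against the stop and seated. Now back off until the tool yaw is -18.5°, a quarter turn from the seat.

```bash
python3 -m creep '[[0,0,0,-0.5,0],[0,0,0,-0.6,0],[0,0,0,-0.6,0],[0,0,-0.003,-1,0],[0,0,-0.003,-1,0],[0,0,-0.004,-1,0],[0,0,-0.003,-1,0],[0,0,-0.003,-1,0],[0,0,-0.004,-1,0],[0,0,-0.003,-1,0],[0,0,-0.003,-1,0],[0,0,-0.003,-0.5,0]]' 30
python3 -c "
from h import *
s,M=st(); print(np.round(s['ft_torque'],2))"
```

```text
clock: 27.0
position: [0.5754, -0.0062, 0.0802]
ee_rot: [-3.112, -0.422, -0.001]
force: [2.1, 4.8, -8.2]
width: 0.126
gripper_force: 29.9
t 27.0 pos [ 0.5754 -0.0062  0.0802] clamp [0.     0.0011] tool y yaw -74.6 z [ 0.     0.001 -1.   ] q [-0.73  0.67  1.01  1.88 -0.69  0.98 -0.71] F [ 2.1  4.8 -8.2] w 0.126 g 29.9
[ 1.23 -0.43 -0.07]
```

```bash
python3 -m creep '[[0,-0.012,0.003,-0.5,0],[0,0,0,-1,0],[0,0,-0.003,-1,0],[0,0,-0.003,-1,0],[0,0,-0.003,-1,0],[0,0,-0.003,-1,0],[0,0,-0.004,-1,0],[0,0,-0.003,-1,0],[0,0,-0.003,-1,0],[0,0,-0.004,-1,0],[0,0,-0.003,-1,0],[0,0,-0.003,-0.5,0]]' 30
python3 -c "
from h import *
s,M=st(); print(np.round(s['ft_torque'],2))"
```

```text
clock: 28.5
position: [0.5755, -0.0068, 0.0817]
ee_rot: [2.728, 1.556, 0.001]
force: [3.8, 3.9, -9.1]
width: 0.13
gripper_force: 30.0
t 28.5 pos [ 0.5755 -0.0068  0.0817] clamp [0.0003 0.0006] tool y yaw -30.6 z [ 0.001 -0.    -1.   ] q [-0.63  0.58  0.8   1.87 -0.53  0.91 -0.1 ] F [ 3.8  3.9 -9.1] w 0.13 g 30.0
[ 0.96 -0.95  0.01]
```

```bash
python3 -m creep '[[0,0,0.003,-0.8,0],[0,0,0,-0.8,0],[0,0,-0.002,-0.8,0],[0,0,0,-0.6,0],[0,0,0,0,0],[0,0,0,0,0],[0,0,0,0,0]]' 25
python3 -c "
from h import *
s,M=st(); print(np.round(s['ft_torque'],2))
im,W=cloud('top'); c=clampxy(W); z=W[...,2]
m=(np.linalg.norm(c,axis=-1)<.035)&(z>.11)&(z<.145); print('wing pts',m.sum())
im,W=cloud('scene'); block(im,W); cv2.imwrite('pics/s7.png',cv2.resize(im[170:270,220:340],None,fx=6,fy=6,interpolation=cv2.INTER_CUBIC))"
```

```text
clock: 29.38
position: [0.5757, -0.0069, 0.082]
ee_rot: [2.552, 1.83, 0.002]
force: [3.2, 2.9, -4.3]
width: 0.128
gripper_force: 25.0
t 29.38 pos [ 0.5757 -0.0069  0.082 ] clamp [0.0005 0.0006] tool y yaw -18.7 z [ 0.001 -0.    -1.   ] q [-0.59  0.56  0.75  1.87 -0.48  0.89  0.06] F [ 3.2  2.9 -4.3] w 0.128 g 25.0
[ 0.87 -0.94  0.08]
wing pts 0
block n 481 front [-0.0795 -0.0787 -0.0777] y [-0.0178 -0.0014  0.021 ]
```

View pics/s7.png

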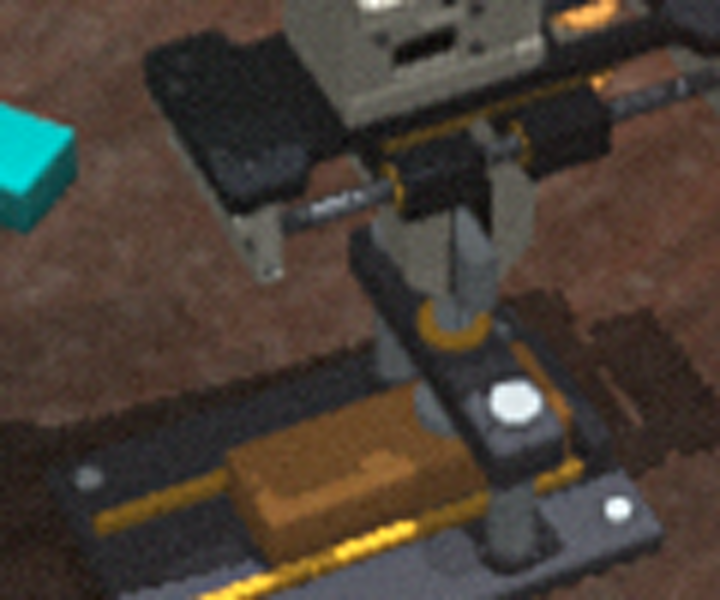

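The wing (475,265) is held between the two fingers and lies along the bridge, a quarter turn from its seated position. The block is still home, its front at (250,510). Width 0.128 confirms the pinch, and forces are steady and small. Handing in.

```bash
python3 -c "
from h import *
print(sign_off())"
```

```text
the job is handed in; nothing more can be done
None
```

The block is home against the rear stop, the screw was seated hard and then backed off a quarter turn, and the wing is still gripped and held steady. I handed the job in at about 29 s of the 64 s allowed; no verdict was shown.

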